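# Close the dish clamp, pin it and hold it shut

### The arm

A 6-joint arm with a two-finger parallel gripper is mounted at the origin on a cart in front of the work surface, level with it; the furniture and walls round the work are solid. World frame = base frame: x ahead of the robot, y to its left, z up, the work surface at z = 0. Lengths are in m, angles in degrees, forces in N, time in s.
With the tool pointing down it reaches from about 0.3 to 1 m from the base axis. Payload 5.1 kg.
Tool frame: the origin (TCP) lies midway between the tips of the shut fingers; the grasp point (between the pads) lies tcp_to_grasp behind it (tcp_to_grasp is the distance from the TCP to the grasp point, in m); z points along the fingers, y is the line along which they close (so a half turn about z gives the same grasp; the last joint's range is limited). The gripper opens to 95 mm and grips with 3 to 60 N. Pads are 20 mm wide; open, the fingers measure 119 mm over their backs; the gripper's body (75 mm by 180 mm) begins 59 mm behind the grasp point.
Start: joints at [67.116, 7.093, 94.555, -0, 78.352, -4.733], TCP at [0.203, 0.618, 0.215] pointing down, gripper open.
Joint ranges: [-149.61, 149.61], [-58.7, 133.49], [1.44, 155.28], [-77.14, 257.14], [18.33, 153.61], [-166.67, 166.67]. Speed limits (degrees/s): [147.25, 147.25, 180, 180, 180, 180].

### API

Orientations are given as a 3x3 rotation matrix whose columns are the frame's x, y, z axes.
In Python, from station import movep, move_straight, goto_joints, set_gripper, hold, inverse_kinematics, sense, read_camera, calibration, Unreachable, sign_off, tcp_to_grasp gives the robot as it stands. Calls block until the motion is done:
- movep(position, orientation): joint-space move of the TCP to a pose.
- move_straight(position, ori=None, speed=0.15, contact_N=None): straight line of the TCP; ori=None keeps the orientation; speed is the mean speed in m/s. With contact_N (N) it stops when the force on the tool has changed by that much, and returns True; else False.
- goto_joints(angles): joint-space move.
- set_gripper(opening, force=None): finger opening in m; force is the grip in N (None keeps the last); returns when the fingers have stopped.
- hold(seconds).
- inverse_kinematics(position, orientation): joint angles nearest the present ones, or None.
- sense(): the state.
- read_camera(name): name is "scene" or "top"; returns (picture, depth): 400x640x3 uint8, red, green, blue; 400x640 float32, m along the optical axis (not along the pixel's ray), 0 where there is no reading.
- calibration(name): a dict with "camera_matrix" (3x3 intrinsics, pixels), "k1" (the pictures are not rectified: a ray, as slopes to the right and down, at radius r is drawn at 1 + k1 r^2 times it, then the intrinsics apply), "rvec" (rotation vector, rad) and "tvec" (3), from world to camera coordinates, as OpenCV has them. Camera axes: x right, y down, z forward; pixel columns grow to the right and rows downward; lengths in m; the calibration is good to about 2 mm. A picture is of the moment at which its call begins. calibration takes no time and is no camera call.
A pose or a line that the arm cannot do raises Unreachable and nothing moves.
- sign_off(): hands the job in; it is judged then, once.
The state is a dict: "clock": time; "joints": joint angles; "joint_vel": joint speeds; "joint_efforts": joint torques, N m; "ee_pos": TCP position; "tool_rot": TCP orientation; "wrist_force": force on the tool from outside, world axes, zero at the start; "wrist_torque": the same for the moment, N m; "grip_width": finger opening in m; "grasp_force": force on a finger pad.
Only numpy, scipy, OpenCV 4.12 (cv2) and the standard library are available. Lean on these libraries where they do the work, as an engineer would, in place of code of your own. Each camera call takes 0.05 s, during which the arm holds its last target. There are 200 camera calls.

### The job

Swing the open lid of the clamshell dish clamp down onto the dish, then take the orange-handled locking pin from its stand and push it down through the hole in the lid into the hole in the clamp body, until its collar sits on the lid and the lid is pressed fully shut against its spring. Finish while still holding the pin pressed down, so that the clamp stays shut. Leave the dish in its seat and do not knock or shift the glass beaker, the objective canister or the brown bottle nearby.

Things in the scene. Friction and masses are not known exactly. Their poses are not given: they have to be found in the camera images.
- clamp_base: lower half of a clamshell dish clamp, a blue block fixed to the bench, 150 mm (x) by 90 mm (y) by 40 mm high. Origin: centre of its underside; z up; -x is its front (tab and pin side, roughly toward the robot), the hinge is at its +x end.
- base_hole (a point): mouth of the pin hole in the top face of the blue block, on its centre line, 45 mm in front of its centre and 40 mm above the bench; 13 mm wide, goes right through. Axes as clamp_base.
- dish_seat (a point): centre of the round well (65 mm wide) in the blue block, where the dish's underside rests on a sprung cradle, 12 mm behind the block's centre, 26.5 mm above the bench.
- clamp_lid_hinge (a point): centre of the lid's hinge axis, 70 mm behind the block's centre, 46 mm above the bench; the axis runs along the block's y.
- clamp_lid (a joint): angle of the aluminium lid in rad: 0 fully shut, grows as it opens upward, 1.57 upright; starts at 0.5 to 1.2. Stiff hinge (0.1 N m): stays where it is left, closes by pushing on its upper face. At about 0.055 rubber feet under it, 42 to 74 mm from the hinge, meet the sprung dish, which holds it about 0.055 ajar; it shuts fully only while pressed and springs up again when let go.
- lid_hole (a point): centre of the pin hole at the lid's upper face, 14 mm wide, 115 mm from the hinge, right over base_hole when shut (upper face then 51 mm above the bench; about 6 mm higher when ajar). The pin passes both holes with the lid ajar; about 6 N downward here shuts the lid fully. z: out of the upper face.
- lid_tab (a point): front end of the lid's black tab, at half its thickness, 162 mm from the hinge. The lid is a plate 10 mm thick (mid-plane through the hinge axis) and 84 mm wide that reaches 138 mm from the hinge; the tab is 40 mm wide, 6 mm thick. A round window 29 mm wide lies 58 mm from the hinge.
- dish: clear petri dish with pink medium, 61 mm wide, 15 mm high, loose in the well of the blue block. Origin: centre of its underside.
- pin_stand: grey block fixed to the bench, 50 x 50 x 45 mm high, with a through hole 13 mm wide in which the pin stands. Origin: centre of its underside.
- pin: locking pin, 82 mm long, about 60 g: steel shaft 10 mm wide and 42 mm long, its last 6 mm tapered to 5 mm; collar 26 mm wide and 4 mm thick; then an orange round handle 20 mm wide and 36 mm high. Origin: the shaft's lower tip; z up along the shaft to the handle. At the start it stands in the stand, its collar on the stand's top (tip 3 mm above the bench).
- pin_tip (a point): lower tip of the pin's shaft.
- pin_collar (a point): centre of the underside of the pin's collar, 42 mm above its tip.
- microscope: tall black and grey inverted microscope fixed on the bench, 0.47 m high, to the right (-y) of all the work: keep the arm, wrist and elbow clear of it. Origin: middle of its foot.
- beaker: small glass beaker, 46 mm wide, 59 mm high, standing on the bench; not to be moved. Origin: centre of its underside.
- objective_case: clear canister with black cap, 38 mm wide, 62 mm high, standing on the bench beside the clamp; not to be moved. Origin: centre of its underside.
- amber_bottle: brown bottle with white cap, 52 mm wide, 98 mm high, standing on the bench beside the clamp; not to be moved. Origin: centre of its underside.

How it is judged (in metres and radians):
On the way, in this order (a step that is already met when the one before it is completed fails the run):
1. the lid is swung down onto the dish (within 0.09 rad of shut) (value of joint clamp_lid below 0.09 rad), for 0.2 s.
2. the pin goes down through the lid into the hole of the clamp body (tip at least 10 mm in) (horizontal distance between pin_tip and base_hole below 0.006 m and z of pin_tip in the frame of base_hole below -0.01 m), for 0.1 s.
At the end, for the whole second after the job is handed in: Pin upright (0.12 rad) in both holes, tip 26 mm or more into the body and within 5 mm of the hole axis, collar within 6 mm of the lid hole centre, lid within 0.018 rad of shut, fingers on the pin (over 1 N), dish within 6 mm of its seat; held through the last second (horizontal distance between pin_tip and base_hole below 0.005 m and z of pin_tip in the frame of base_hole below -0.026 m and angle between pin's own z axis and vertical below 0.12 rad and distance between pin_collar and lid_hole below 0.006 m and value of joint clamp_lid below 0.018 rad and contact force between the fingers and pin above 1 N and horizontal distance between dish and dish_seat below 0.006 m); the arm keeps its last pose, push and grip.
It fails at once if the beaker is shifted by more than 25 mm or tipped (distance of beaker from where it was at the start of the episode above 0.025 m or angle between beaker's own z axis and vertical above 0.4 rad).
It fails at once if the objective case is shifted by more than 25 mm or tipped (distance of objective_case from where it was at the start of the episode above 0.025 m or angle between objective_case's own z axis and vertical above 0.4 rad).
It fails at once if the amber bottle is shifted by more than 25 mm or tipped (distance of amber_bottle from where it was at the start of the episode above 0.025 m or angle between amber_bottle's own z axis and vertical above 0.4 rad).
It also fails if it takes over 51 s, if anything falls off the work surface, if the arm or the gripper's body presses on something with over 40 N, if the wrist force passes 120 N, or if a joint passes its speed limit or range.

## Working session

There is one attempt and no reset: what is moved stays moved. The work goes in short steps, each a Python script; the robot and the scene stay as the last script left them, time stands still between calls to the robot, and variables do not carry over. Pictures are saved under pics/ and viewed, at most 10 in all, crops included, and the job is handed in when it is done.

```bash
mkdir -p pics; cat > h.py <<'E'
import numpy as np, cv2
from station import *
def cam(n):
    c=calibration(n); K=np.array(c["camera_matrix"],float); R=cv2.Rodrigues(np.array(c["rvec"],float))[0]; t=np.array(c["tvec"],float).ravel()
    return K,np.array([c["k1"],0,0,0,0],float),R,t
def cloud(n,depth):
    K,d,R,t=cam(n); v,u=np.mgrid[:400,:640]
    p=cv2.undistortPoints(np.stack([u,v],-1).reshape(-1,1,2).astype(float),K,d).reshape(400,640,2)
    X=np.dstack([p,np.ones((400,640))])*depth[...,None]
    W=(X-t)@R; W[depth<=0]=np.nan
    return W
def proj(n,P):
    K,d,R,t=cam(n); return cv2.projectPoints(np.array(P,float).reshape(-1,3),cv2.Rodrigues(R)[0],t,K,d)[0].reshape(-1,2)
E
python3 - <<'E'
from h import *
for n in("scene","top"):
    p,d=read_camera(n); np.savez(n+"0.npz",p=p,d=d); cv2.imwrite(f"pics/{n}0.png",p[...,::-1])
    K,k,R,t=cam(n); print(n,-R.T@t,R[2],K[0,0])
print(tcp_to_grasp,sense())
E
```

```text
scene [-0.1644758   0.5998545   0.44393462] [ 0.80383909 -0.3997816  -0.44047405] 392.1833038330087
top [0.49910743 0.24364344 0.91178609] [ 0.05335794  0.0199652  -0.99837584] 457.5465628634468
0.0188 {'clock': 0.1, 'joints': array([ 6.71177435e+01,  7.13089138e+00,  9.46247357e+01, -6.44062491e-04,
        7.83514312e+01, -4.73368095e+00]), 'joint_vel': array([-0.00204969, -0.16549759, -0.08269949,  0.07259683,  0.03966569,
       -0.13545107]), 'joint_efforts': array([ 8.80892730e-04, -4.18878365e+01, -3.61097395e+01,  7.76705914e-02,
        4.61575796e-02, -1.03010016e-04]), 'ee_pos': array([0.20228336, 0.6171239 , 0.21351288]), 'tool_rot': array([[-9.50252656e-01,  3.11479335e-01, -7.16408975e-04],
       [ 3.11480126e-01,  9.50251100e-01, -1.72575765e-03],
       [ 1.43230571e-04, -1.86305295e-03, -9.99998254e-01]]), 'wrist_force': array([-0.33623306, -0.68046494,  0.2020673 ]), 'wrist_torque': array([ 0.0652639 ,  0.04652848, -0.0022907 ]), 'grasp_force': 0.0, 'grip_width': 0.09531097614296954}
```

View pics/scene0.png

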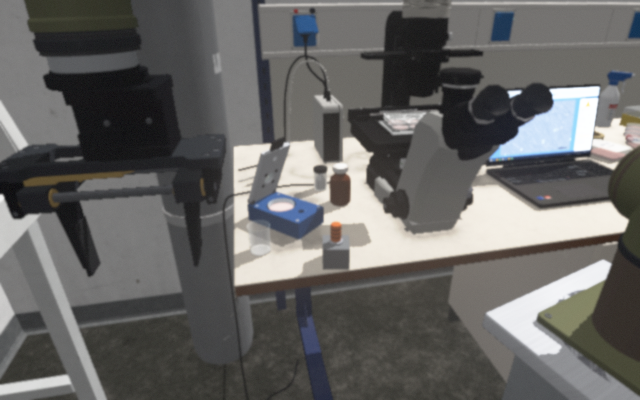

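View pics/top0.png

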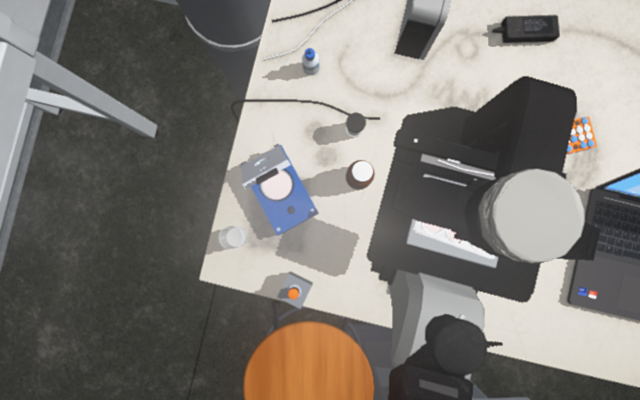

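The scene view shows the open lid at (270,172), the pin in its stand at (336,235) and the beaker at (260,240). The top view shows the blue block at (280,195) with its hole near (291,210), the pin at (293,293), the bottle at (360,174), the canister at (355,124) and the beaker at (232,237).

```bash
python3 - <<'E'
from h import *
D={n:np.load(n+"0.npz") for n in("scene","top")}
for n in D:
    p,d=D[n]["p"],D[n]["d"]; W=cloud(n,d); hsv=cv2.cvtColor(p,cv2.COLOR_RGB2HSV); H,S,V=[hsv[...,i].astype(int) for i in range(3)]
    box=np.zeros((400,640),bool)
    if n=="scene": box[130:275,235:360]=1
    else: box[100:315,210:380]=1
    blue=box&(H>100)&(H<125)&(S>120)&(W[...,2]>.03)&(W[...,2]<.047)
    print(n,"blue",blue.sum(),np.nanmedian(W[blue],0),cv2.minAreaRect(W[blue][:,:2].astype(np.float32)*1000))
    o=box&(H<14)&(S>170)&(V>120)&(W[...,2]>.04)
    q=W[o]; print("orange",o.sum(),q.min(0),q.max(0),np.median(q,0)); t=q[q[:,2]>np.max(q[:,2])-.006]; print(" top",t.mean(0),(t.min(0)+t.max(0))/2)
    g=box&(W[...,2]>.04)&(W[...,2]<.049)&(np.hypot(*(W[...,:2]-np.median(q,0)[:2]).transpose(2,0,1))<.045)
    print("stand top",g.sum(),cv2.minAreaRect(W[g][:,:2].astype(np.float32)*1000))
    hi=box&(W[...,2]>.05)&~o
    nl,L,st,c=cv2.connectedComponentsWithStats(hi.astype(np.uint8))
    for i in range(1,nl):
        if st[i,4]>15: q=W[L==i]; print(" comp",st[i],np.round(q.min(0),3),np.round(q.max(0),3),np.round(np.median(q,0),3))
    z=box&(W[...,2]>-.01)&(W[...,2]<.01); print("bench z",np.median(W[z][:,2]))
    cv2.imwrite(f"pics/{n}_c.png",cv2.resize(p[130:275,225:365] if n=="scene" else p[100:315,210:380],None,fx=4 if n=="scene" else 2.7,fy=4 if n=="scene" else 2.7,interpolation=2)[...,::-1])
E
```

```text
scene blue 511 [0.54538537 0.32237204 0.0396878 ] ((571.5393676757812, 328.99395751953125), (137.215576171875, 83.46609497070312), 28.602008819580078)Traceback (most recent call last):
  File "<stdin>", line 11, in <module>
    return umr_minimum(a, axis, None, out, keepdims, initial, where)
ValueError: zero-size array to reduction operation minimum which has no identity
```

```bash
cat > m.py <<'E'
from h import *
D={n:np.load(n+"0.npz") for n in("scene","top")}
for n in D:
    p,d=D[n]["p"],D[n]["d"]; W=cloud(n,d); hsv=cv2.cvtColor(p,cv2.COLOR_RGB2HSV); H,S,V=[hsv[...,i].astype(int) for i in range(3)]
    box=np.zeros((400,640),bool)
    if n=="scene": box[130:275,235:360]=1
    else: box[100:302,210:380]=1
    cv2.imwrite(f"pics/{n}_c.png",cv2.resize(p[130:275,225:365] if n=="scene" else p[100:315,210:380],None,fx=4 if n=="scene" else 2.7,fy=4 if n=="scene" else 2.7,interpolation=2)[...,::-1])
    blue=box&(H>100)&(H<125)&(S>120)&(W[...,2]>.03)&(W[...,2]<.047)
    print(n,"blue",blue.sum(),np.nanmedian(W[blue],0),cv2.minAreaRect(W[blue][:,:2].astype(np.float32)*1000))
    o=box&(H<16)&(S>140)&(V>120); o[:220]=0
    q=W[o]; print("orange",o.sum(),np.argwhere(o).mean(0),np.nanmin(q,0),np.nanmax(q,0),np.nanmedian(q,0)); 
    if n=="scene": pc=np.nanmedian(q,0)[:2]
    t=q[q[:,2]>.06]; print(" top",len(t),t.mean(0) if len(t) else 0)
    g=box&(W[...,2]>.04)&(W[...,2]<.049)&(np.hypot(*(W[...,:2]-pc).transpose(2,0,1))<.045)
    if g.sum()>5: print("stand top",g.sum(),cv2.minAreaRect(W[g][:,:2].astype(np.float32)*1000))
    hi=box&(W[...,2]>.05)&~o
    nl,L,st,c=cv2.connectedComponentsWithStats(hi.astype(np.uint8))
    for i in range(1,nl):
        if st[i,4]>15: q=W[L==i]; print(" comp",st[i],np.round(q.min(0),3),np.round(q.max(0),3),np.round(np.median(q,0),3))
    z=box&(W[...,2]>-.01)&(W[...,2]<.01); print("bench z",np.median(W[z][:,2]))
E
python3 m.py
```

```text
scene blue 511 [0.54538537 0.32237204 0.0396878 ] ((571.5393676757812, 328.99395751953125), (137.215576171875, 83.46609497070312), 28.602008819580078)
orange 29 [224.55172414 335.62068966] [0.37514167 0.29853645 0.08286279] [0.38868065 0.31163141 0.08601826] [0.38083361 0.30500775 0.08452372]
 top 29 [0.38053781 0.30493308 0.08448688]
stand top 368 ((383.7301940917969, 303.05950927734375), (49.76699447631836, 53.774444580078125), 60.525062561035156)
 comp [ 248  130   43   72 1414] [0.567 0.154 0.05 ] [1.007 0.399 0.196] [0.602 0.349 0.124]
 comp [288 130   2   9  18] [0.994 0.142 0.053] [1.006 0.149 0.079] [1.    0.146 0.065]
 comp [313 130  30  21 497] [0.831 0.034 0.05 ] [1.012 0.098 0.111] [0.843 0.072 0.078]
 comp [351 130   9  13  77] [0.561 0.114 0.156] [0.655 0.148 0.191] [0.607 0.128 0.166]
 comp [313 165  15  10 116] [0.678 0.162 0.05 ] [0.715 0.2   0.063] [0.69  0.185 0.061]
 comp [330 164  21  26 423] [0.574 0.151 0.05 ] [0.616 0.2   0.099] [0.588 0.182 0.072]
 comp [246 220  24  15 178] [0.464 0.397 0.05 ] [0.512 0.442 0.06 ] [0.496 0.419 0.055]
 comp [330 222  11  21 17
[... 406 characters left out ...]
.30320554 0.08624588]
stand top 460 ((382.9207458496094, 302.5113830566406), (49.664039611816406, 50.176456451416016), 62.28135299682617)
 comp [345 113  21  20 322] [0.679 0.163 0.053] [0.715 0.201 0.068] [0.697 0.182 0.064]
 comp [ 241  144   50   45 1199] [0.568 0.298 0.05 ] [0.662 0.4   0.2  ] [0.606 0.345 0.146]
 comp [347 160  27  28 591] [0.575 0.152 0.051] [0.625 0.2   0.105] [0.596 0.178 0.098]
 comp [366 205  14  76 567] [0.403 0.145 0.053] [0.534 0.18  0.203] [0.467 0.164 0.199]
 comp [219 226  24  24 137] [0.464 0.398 0.05 ] [0.508 0.442 0.064] [0.485 0.428 0.059]
 comp [288 285  14  15  69] [0.372 0.29  0.05 ] [0.395 0.315 0.09 ] [0.387 0.298 0.054]
bench z 0.0020758624946050335
```

View pics/top_c.png

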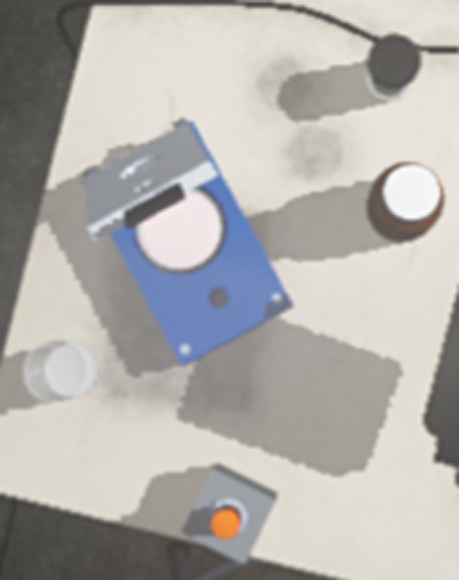

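View pics/scene_c.png

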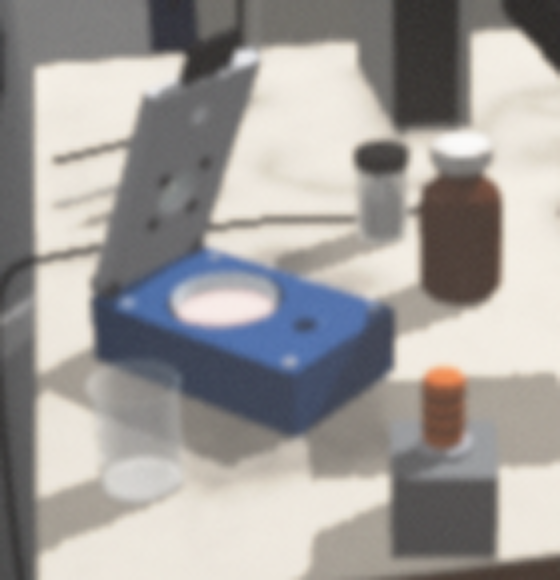

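The crops show the block's hole at top px (291,210) and scene px (301,211), and the open lid leaning at about 70° over the hinge end. Next I'll fit the clamp pose and lid angle, and check the microscope clearance.

```bash
cat > fit.py <<'E'
from h import *
D={n:np.load(n+"0.npz") for n in("scene","top")}
def ray(n,uv,z):
    K,d,R,t=cam(n); p=cv2.undistortPoints(np.array([[uv]],float),K,d).ravel(); r=np.r_[p,1]@R; c=-R.T@t; return c+r*(z-c[2])/r[2]
def both(a,b):  # triangulate
    P=[];X=[]
    for n,uv in(("scene",a),("top",b)):
        K,d,R,t=cam(n); P.append(np.c_[R,t]); X.append(cv2.undistortPoints(np.array([[uv]],float),K,d).reshape(2,1))
    h=cv2.triangulatePoints(P[0],P[1],X[0],X[1]).ravel(); return h[:3]/h[3]
cs=lambda x,y:((x+.5)/4-.5+225,(y+.5)/4-.5+130); ct=lambda x,y:((x+.5)/2.7-.5+210,(y+.5)/2.7-.5+100)
print("hole",ray("scene",cs(305,325),.04),ray("top",ct(219,297),.04),both(cs(305,325),ct(219,297)))
print("screws",both(cs(291,361),ct(185,349)),both(cs(375,307),ct(277,297)))
print("handle top",ray("scene",cs(444,376),.085),ray("top",ct(226,523),.085),both(cs(444,376),ct(226,523)))
for n in D:
    p,d=D[n]["p"],D[n]["d"]; W=cloud(n,d)
    m=(W[...,2]>.065)&(W[...,2]<.18)&(W[...,0]>.56)&(W[...,0]<.68)&(W[...,1]>.28)&(W[...,1]<.41)
    q=W[m]; 
    for _ in range(4):
        c=q.mean(0); nrm=np.linalg.svd(q-c,full_matrices=0)[2][2]; q=q[abs((q-c)@nrm)<.004]
    nrm*=np.sign(nrm[2]); print(n,"lid",len(q),c,nrm,"yaw",np.degrees(np.arctan2(nrm[1],nrm[0])),"ang",np.arctan2(np.hypot(*nrm[:2]),nrm[2]),"d",c@nrm)
    # block top
    m=(abs(W[...,2]-.041)<.005)&(np.hypot(W[...,0]-.56,W[...,1]-.32)<.11)&(p[...,2].astype(int)>p[...,0].astype(int)+25)
    print("blk",m.sum(),cv2.minAreaRect(W[m][:,:2].astype(np.float32)*1000), np.median(W[m][:,2]))
    m=(abs(W[...,2]-.032)<.1)&(W[...,2]>.025)&(p[...,0]>220)&(np.hypot(W[...,0]-.583,W[...,1]-.335)<.045); 
    # scope
    Q=W[(W[...,2]>.1)&(W[...,0]>.15)&(W[...,0]<.75)&(W[...,1]>-.15)&(W[...,1]<.24)]
    th=np.radians(30); lat=-Q[:,0]*np.sin(th)+Q[:,1]*np.cos(th)
    for z0 in np.arange(.1,.6,.1):
        s=(Q[:,2]>z0)&(Q[:,2]<z0+.1)
        if s.sum()>5: i=np.argsort(lat[s])[-5]; print("  z",z0,"lat",lat[s][i],Q[s][i])
E
python3 fit.py
```

```text
hole [0.53595263 0.30728633 0.04      ] [0.53642563 0.30757162 0.04      ] [0.53633326 0.30737429 0.03985645]
screws [0.49996808 0.3316332  0.04183932] [0.53514692 0.26584424 0.04134026]
handle top [0.38270517 0.30375426 0.085     ] [0.38388259 0.302394   0.085     ] [0.38390816 0.30273961 0.0841133 ]
scene lid 1017 [0.60293322 0.34716021 0.12432427] [0.82055243 0.41499875 0.39302639] yaw 26.82824729183792 ang 1.1668757988740301 d 0.687672091756213
blk 977 ((574.8569946289062, 327.1215515136719), (146.12503051757812, 94.39241027832031), 27.897260665893555) 0.03960038709696333
  z 0.1 lat -0.03788843028120224 [0.31427295 0.13769578 0.19965512]
  z 0.2 lat 0.03147919398302515 [0.22969554 0.16896382 0.29860398]
  z 0.30000000000000004 lat 0.0531663530194636 [0.19928137 0.17644637 0.31600332]
  z 0.4 lat -0.17558474340054503 [0.48492474 0.07722363 0.41607201]
top lid 869 [0.60999096 0.34711344 0.13193726] [0.81196891 0.42148597 0.40380202] yaw 27.433431797350366 ang 1.15512736591863 d 0.6948736715249293
blk 1791 ((575.1912841796875, 328.9364013671875), (149.18572998046875, 90.05815124511719), 27.585426330566406) 0.04194588364814894
  z 0.1 lat -0.04673138835438215 [0.33933653 0.14195528 0.19980893]
  z 0.2 lat 0.007143460235752519 [0.263833   0.16057261 0.27655734]
  z 0.30000000000000004 lat -0.007726198636477305 [0.27418083 0.14937693 0.30176326]
  z 0.4 lat -0.17576257633510803 [0.4839111  0.07643306 0.40375013]
```

```bash
python3 - <<'E'
from h import *
D={n:np.load(n+"0.npz") for n in("scene","top")}
W=cloud("top",D["top"]["d"]); print("disc",W[375,310],W[335,300],proj("scene",W[375,310]))
print("base axis in top",proj("top",[[0,0,.3],[.2,.17,.31]]),proj("scene",[[.2,.17,.31],[0,0,.3]]))
th=np.radians(29)
for n in D:
    W=cloud(n,D[n]["d"]); Q=W[(W[...,2]>.12)&(W[...,0]>.36)&(W[...,0]<.8)&(W[...,1]>-.15)&(W[...,1]<.28)]
    lat=-Q[:,0]*np.sin(th)+Q[:,1]*np.cos(th)
    for z0 in np.arange(.12,.5,.05):
        s=(Q[:,2]>z0)&(Q[:,2]<z0+.05)
        if s.sum()>5: i=np.argsort(lat[s])[-5]; print(n,"z",round(z0,2),"lat",lat[s][i],Q[s][i])
y=np.radians(27.7); ex=np.array([np.cos(y),np.sin(y),0]); ey=np.array([-np.sin(y),np.cos(y),0])
hg=np.array([.638,.361,.046])
for nm,Y in(("ey",ey),("-ey",-ey),("ex",ex),("-ex",-ex)):
    Z=np.array([0,0,-1.]); R=np.c_[np.cross(Y,Z),Y,Z]
    for P in(hg+[.03,.02,.25],hg+.03*ex+[0,0,.09],hg-.1*ex+[0,0,.01],[.383,.303,.06]):
        print(nm,inverse_kinematics(P,R))
E
```

```text
disc [ 0.12251477  0.2896071  -0.28045224] [ 0.22575907  0.31330325 -0.27980763] [[413.45899363 470.14255606]]
base axis in top [[514.66767316 597.38976096]
 [386.32656672 457.7255236 ]] [[488.29905927 114.76525741]
 [730.50497834 145.03515164]]
scene z 0.12 lat -0.05675117053173934 [0.36054219 0.13496512 0.16575704]
scene z 0.17 lat -0.05704276419882731 [0.36147005 0.13514605 0.17346764]
scene z 0.22 lat -0.05710773375889182 [0.36101092 0.13481726 0.223802  ]
scene z 0.27 lat -0.08421118824666976 [0.36236877 0.10458108 0.30941852]
scene z 0.32 lat -0.07812109415905463 [0.36083044 0.11069151 0.34038226]
scene z 0.37 lat -0.16811283046839937 [0.48158841 0.07473633 0.41259803]
scene z 0.42 lat -0.16809061757717292 [0.48864978 0.0786759  0.43515444]
top z 0.12 lat -0.05742259451014235 [0.36257663 0.13532515 0.15911324]
top z 0.17 lat -0.055989289348689866 [0.36093012 0.13605125 0.18488847]
top z 0.22 lat -0.05602226565858588 [0.36152086 0.136341   0.23477507]
top z 0.27 lat -0.07090142561582966 [0.36296588 0.12012984 0.27137422]
top z 0.32 lat -0.07646745640466893 [0.36101443 0.11268419
[... 789 characters left out ...]
 -2.54444375e-14
  7.41024256e+01  8.77035665e+01]
-ey [ 2.49306145e+01  1.32137392e+01  1.03714108e+02 -2.54444375e-14
  6.30721532e+01  8.72306145e+01]
-ey [ 3.20471567e+01 -4.83766481e+00  1.22459610e+02 -2.54444375e-14
  6.23780550e+01  9.43471567e+01]
ex [ 2.57019476e+01  2.01043674e+01  7.15299320e+01 -2.54444375e-14
  8.83657006e+01 -1.99805241e+00]
ex [ 2.54035665e+01  2.38764600e+01  8.20211144e+01 -2.54444375e-14
  7.41024256e+01 -2.29643351e+00]
ex [ 2.49306145e+01  1.32137392e+01  1.03714108e+02 -2.54444375e-14
  6.30721532e+01 -2.76938549e+00]
ex [ 3.20471567e+01 -4.83766481e+00  1.22459610e+02 -2.54444375e-14
  6.23780550e+01  4.34715665e+00]
-ex None
-ex None
-ex None
-ex None
```

```bash
cat > arm.py <<'E'
from h import *
y=np.radians(27.7); ex=np.array([np.cos(y),np.sin(y),0]); ey=np.array([-np.sin(y),np.cos(y),0]); ez=np.array([0,0,1.])
hole=np.array([.5362,.3074,.04]); hg=hole+.115*ex; hg[2]=.046
def Rot(Y,tilt=0):
    Z=np.array([0,0,-1.]); R=np.c_[np.cross(Y,Z),Y,Z]
    return R@cv2.Rodrigues(np.array([0,np.radians(tilt),0]))[0]
E
python3 - <<'E'
from arm import *
A=[];b=[]
for P in([.6,.3,.3],[.55,.33,.1],[.4,.3,.1],[.5,.35,.25],[.45,.4,.2]):
  for t in(0,20,-20):
    lat=.053; az=np.arctan2(P[1],P[0])-np.arcsin(lat/np.hypot(*P[:2])); Y=np.array([-np.sin(az),np.cos(az),0])
    q=inverse_kinematics(P,Rot(Y,t))
    if q is None: continue
    s=np.radians([q[1],q[1]+q[2],q[1]+q[2]+q[4]]); r=P[0]*np.cos(np.radians(q[0]))+P[1]*np.sin(np.radians(q[0]))
    A+= [list(np.sin(s))+[1,0],list(np.cos(s))+[0,1]]; b+=[r,P[2]]
x,res,rk,_=np.linalg.lstsq(np.array(A),np.array(b),rcond=None); print("L1 L2 T r0 h",x,"res",res,rk)
D={n:np.load(n+"0.npz") for n in("scene","top")}
Q=np.vstack([cloud(n,D[n]["d"]).reshape(-1,3) for n in D]); Q=Q[(Q[:,2]>.12)&(Q[:,0]>.12)&(Q[:,0]<.8)&(Q[:,1]>-.3)&(Q[:,1]<.24)]
Q=Q[~((Q[:,0]<.19)&(Q[:,1]>.2))]
for P in(hg+[.03,.02,.25],hg+.03*ex+[0,0,.09],hg-.1*ex+[0,0,.01],np.array([.383,.303,.06]),np.array([.383,.303,.2])):
    q=inverse_kinematics(P,Rot(ey)); s=np.radians([q[1],q[1]+q[2]]); c=np.radians(q[0]); u=np.array([np.cos(c),np.sin(c),0])
    S=u*x[3]+ez*x[4]; E_=S+x[0]*(u*np.sin(s[0])+ez*np.cos(s[0])); Wr=E_+x[1]*(u*np.sin(s[1])+ez*np.cos(s[1]))
    out=[]
    for a,bb in((S,E_),(E_,Wr),(Wr,P+[0,0,.06])):
        t=np.clip((Q-a)@(bb-a)/((bb-a)@(bb-a)),0,1); d=np.linalg.norm(Q-a-t[:,None]*(bb-a),axis=1); i=np.argsort(d)[5]; out.append((round(d[i],3),np.round(Q[i],2)))
    print(np.round(P,2),np.round(E_,2),np.round(Wr,2),out)
E
```

```text
L1 L2 T r0 h [ 0.46171146  0.6127887   0.29698546 -0.01086959  0.17801885] res [0.00048085] 5
[0.67 0.38 0.3 ] [0.13 0.06 0.61] [0.69 0.33 0.59] [(np.float64(0.141), array([0.17, 0.08, 0.32])), (np.float64(0.196), array([0.49, 0.07, 0.47])), (np.float64(0.25), array([0.56, 0.15, 0.36]))]
[0.66 0.37 0.14] [0.16 0.08 0.6 ] [0.69 0.33 0.43] [(np.float64(0.127), array([0.18, 0.07, 0.32])), (np.float64(0.148), array([0.49, 0.08, 0.47])), (np.float64(0.227), array([0.56, 0.15, 0.35]))]
[0.55 0.31 0.06] [0.09 0.04 0.63] [0.58 0.27 0.35] [(np.float64(0.164), array([0.17, 0.08, 0.32])), (np.float64(0.084), array([0.52, 0.16, 0.36])), (np.float64(0.12), array([0.55, 0.15, 0.36]))]
[0.38 0.3  0.06] [-0.04 -0.03  0.64] [0.42 0.26 0.35] [(np.float64(0.212), array([0.17, 0.09, 0.31])), (np.float64(0.113), array([0.34, 0.11, 0.35])), (np.float64(0.122), array([0.45, 0.18, 0.2 ]))]
[0.38 0.3  0.2 ] [-0.1  -0.06  0.63] [0.41 0.26 0.5 ] [(np.float64(0.228), array([0.17, 0.08, 0.32])), (np.float64(0.194), array([0.22, 0.16, 0.35])), (np.float64(0.155), array([0.45, 0.18, 0.2 ]))]
```

```bash
python3 - <<'E'
from arm import *
R=Rot(ey); set_gripper(0,20)
P0=hg+.022*ex; movep([*P0[:2],.30],R); move_straight([*P0[:2],.142],speed=.15)
r=.098
for a in list(np.arange(1.2,.1,-.12))+[.08,.045]:
    P=hg+(-r*np.cos(a)+.005*np.sin(a)+.010)*ex+(r*np.sin(a)+.005*np.cos(a))*ez
    c=move_straight(P,speed=.12,contact_N=30); s=sense()
    print(round(a,2),c,np.round(s["wrist_force"],1),np.round(s["ee_pos"]-P,4))
    if c: break
hold(.4); print(sense()["wrist_force"])
P=sense()["ee_pos"]; move_straight([P[0],P[1],.15],speed=.2)
set_gripper(.05); movep([.3835,.3035,.16],R); print(sense()["clock"])
for n in("scene","top"):
    p,d=read_camera(n); np.savez(n+"1.npz",p=p,d=d)
    c=p[130:275,225:365] if n=="scene" else p[130:315,210:380]; cv2.imwrite(f"pics/{n}1.png",cv2.resize(c,None,fx=4 if n=="scene" else 3,fy=4 if n=="scene" else 3,interpolation=2)[...,::-1])
E
```

```text
1.2 False [0.4 0.1 0.3] [0.0006 0.0003 0.0012]
1.08 False [ 0.3 -0.4  0.1] [ 0.0002  0.0001 -0.0001]
0.96 False [ 0.  -0.   0.4] [-0.0001 -0.     -0.0004]
0.84 False [-0.1  0.2 -0. ] [-0.0003 -0.0001 -0.0005]
0.72 False [-1.1 -0.2  0.3] [-0.0003 -0.0001 -0.0005]
0.6 False [0.2 0.2 0.5] [-0.0003 -0.0001 -0.0005]
0.48 False [0.4 0.2 0.4] [-0.0005 -0.0002 -0.0007]
0.36 False [-0.3 -0.6  0.1] [-0.0006 -0.0003 -0.0008]
0.24 False [ 0.3 -0.3  1.5] [-0.0006 -0.0003 -0.0008]
0.12 False [ 0.1 -0.   0.2] [-0.0006 -0.0003 -0.0008]
0.08 False [0.1 0.7 0.8] [-0.  0. -0.]
0.04 False [-0.3 -0.5  1.3] [0.0003 0.0001 0.0002]
[0.95609533 1.12647528 1.68864754]
10.7083
```

View pics/scene1.png

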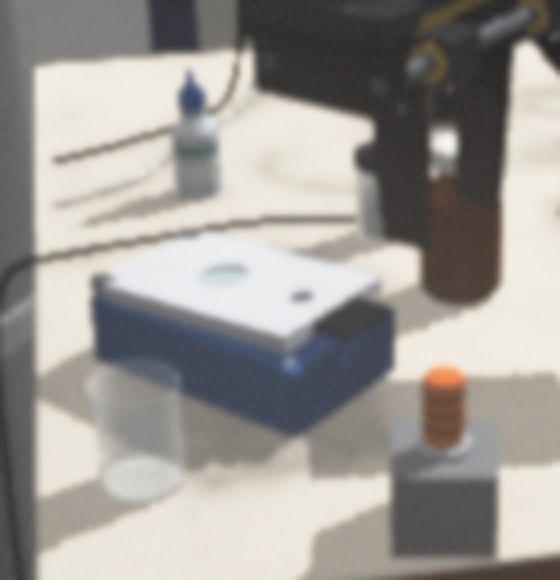

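View pics/top1.png

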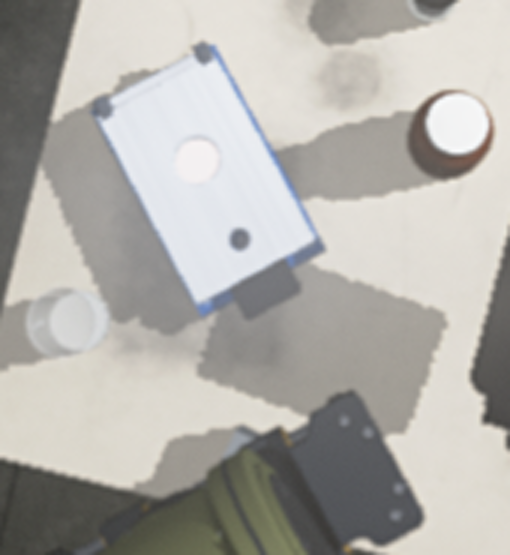

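The lid is down, with its hole at top-crop px (240,238) and scene-crop px (302,297), and nothing else has moved. Next I'll check the lid angle and the hole, then grasp the pin.

```bash
python3 - <<'E'
import fit
from arm import *
a=((302+.5)/4-.5+225,(297+.5)/4-.5+130); b=((240+.5)/3-.5+210,(238+.5)/3-.5+130)
print("\nlid hole",fit.both(a,b),fit.ray("scene",a,.057),fit.ray("top",b,.057),"expected",hole)
for n in("scene","top"):
    f=np.load(n+"1.npz"); W=cloud(n,f["d"]); l=(W-hg)@np.c_[-ex,ey,ez]
    m=(l[...,0]>.015)&(l[...,0]<.13)&(abs(l[...,1])<.035)&(abs(l[...,2]-.008)<.009); q=l[m]; k=np.polyfit(q[:,0],q[:,2],1); print(n,"lid slope, z at hinge",k,m.sum())
R=Rot(ey); P=[.3835,.3035,.055]
print(move_straight(P,speed=.1,contact_N=10)); s0=sense()
set_gripper(0,25); s=sense(); print(s["grip_width"],s["grasp_force"],s["ee_pos"],s["wrist_force"],s0["wrist_force"])
P[2]=.13; move_straight(P,speed=.12); s=sense(); print(s["grip_width"],s["grasp_force"],s["clock"],s["wrist_force"])
for n in("scene","top"):
    p,d=read_camera(n); np.savez(n+"2.npz",p=p,d=d)
    if n=="scene": cv2.imwrite("pics/scene2.png",cv2.resize(p[130:275,225:375],None,fx=4,fy=4,interpolation=2)[...,::-1])
E
```

```text
hole [0.53595263 0.30728633 0.04      ] [0.53642563 0.30757162 0.04      ] [0.53633326 0.30737429 0.03985645]
screws [0.49996808 0.3316332  0.04183932] [0.53514692 0.26584424 0.04134026]
handle top [0.38270517 0.30375426 0.085     ] [0.38388259 0.302394   0.085     ] [0.38390816 0.30273961 0.0841133 ]
scene lid 1017 [0.60293322 0.34716021 0.12432427] [0.82055243 0.41499875 0.39302639] yaw 26.82824729183792 ang 1.1668757988740301 d 0.687672091756213
blk 977 ((574.8569946289062, 327.1215515136719), (146.12503051757812, 94.39241027832031), 27.897260665893555) 0.03960038709696333
  z 0.1 lat -0.03788843028120224 [0.31427295 0.13769578 0.19965512]
  z 0.2 lat 0.03147919398302515 [0.22969554 0.16896382 0.29860398]
  z 0.30000000000000004 lat 0.0531663530194636 [0.19928137 0.17644637 0.31600332]
  z 0.4 lat -0.17558474340054503 [0.48492474 0.07722363 0.41607201]
top lid 869 [0.60999096 0.34711344 0.13193726] [0.81196891 0.42148597 0.40380202] yaw 27.433431797350366 ang 1.15512736591863 d 0.6948736715249293
blk 1791 ((575.1912841796875, 328.9364013671875), (149.18572998046875, 90.05815124511719), 27.585426330566406) 0.04194588364814894
  z 0.1 lat -0.04673138835438215 [0.33933653 0.14195528 0.19980893]
  z 0.2 lat 0.007143460235752519 [0.263833   0.16057261 0.27655734]
  z 0.30000000000000004 lat -0.007726198636477305 [0.27418083 0.14937693 0.30176326]
  z 0.4 lat -0.17576257633510803 [0.4839111  0.07643306 0.40375013]

lid hole [0.53692451 0.30820189 0.05699829] [0.53678106 0.30800239 0.057     ] [0.53702759 0.30842031 0.057     ] expected [0.5362 0.3074 0.04  ]
scene lid slope, z at hinge [0.05600554 0.00430473] 668
top lid slope, z at hinge [0.05639563 0.00668494] 2197
False
0.01956056621893994 25.000078976154327 [0.38355674 0.30356412 0.05514976] [-0.12615706  0.61624859  0.98966853] [-0.21791396  0.30988525  0.32865992]
0.0197483429072861 24.999840259552002 13.3917 [-1.03152728  0.39753894 -1.40548034]
```

View pics/scene2.png

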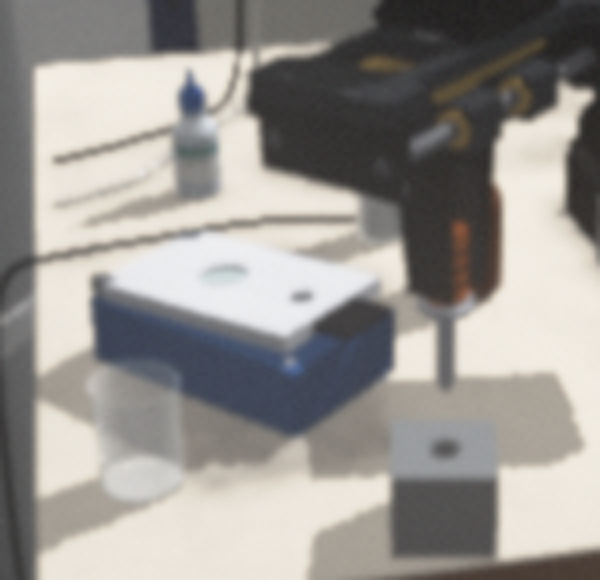

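The pin is held upright with its tip at scene-crop px (446,388). I'll check its in-grip offset against the scene image, then carry it over and insert it.

```bash
python3 - <<'E'
from arm import *
T=sense()["ee_pos"]; tip=T-[0,0,.052]
u=lambda p:(proj("scene",p)[0]+.5-[225,130])*4-.5
print("tip exp",u(tip),"mid shaft",u(tip+[0,0,.02])," +1mm ex",u(tip+.001*ex)-u(tip))
p=np.load("scene2.npz")["p"].astype(int)
for r in(210,213,216,219,222,225): print(r,p[r,328:346].sum(1)//3)
print([ (proj("scene",tip+[0,0,h])[0]).round(1) for h in(.0,.01,.02,.03)])
E
```

```text
tip exp [445.37448096 391.46023567] mid shaft [445.46638849 353.38221927]  +1mm ex [-1.80702864 -0.62558193]
210 [161 160 158 158 161 149 124 106 100 108 143 192 218 226 231 233 234 233]
213 [215 222 223 225 223 196 145 108 100 109 152 207 229 232 233 232 233 233]
216 [233 231 232 232 225 198 146 109 101 110 153 208 228 232 232 232 233 234]
219 [233 232 233 233 228 198 146 108 101 110 154 207 230 232 232 232 232 232]
222 [232 232 232 231 225 197 144 109 103 110 151 203 225 229 229 229 229 230]
225 [181 184 183 182 178 163 134 112 103 112 133 154 161 162 164 161 162 162]
[array([336. , 227.5]), array([336. , 222.8]), array([336., 218.]), array([336. , 213.1])]
```

```bash
python3 - <<'E'
from arm import *
H=np.array([.5365,.3077]); R=Rot(ey); set_gripper(0,45)
P=sense()["ee_pos"]; move_straight([*P[:2],.16],speed=.2); movep([*H,.16],R); move_straight([*H,.118],speed=.1); hold(.2)
f0=sense()["wrist_force"]
for z,v in((.10,.03),(.085,.03),(.070,.03)):
    c=move_straight([*H,z],speed=v,contact_N=5); s=sense(); print(z,c,s["ee_pos"],np.round(s["wrist_force"]-f0,1),np.round(s["wrist_torque"],2))
    if c: break
print(s["grip_width"],s["grasp_force"],s["clock"])
p,d=read_camera("scene"); cv2.imwrite("pics/scene3.png",cv2.resize(p[130:275,225:375],None,fx=4,fy=4,interpolation=2)[...,::-1])
E
```

```text
0.1 False [0.5364995  0.30766569 0.09994894] [ 1.4  0.4 -0. ] [ 0.06 -0.04 -0.  ]
0.085 False [0.53628463 0.30777982 0.08472987] [ 0.1  1.8 -1.3] [ 0.32  0.16 -0.05]
0.07 False [0.53619406 0.30780264 0.0694918 ] [ 0.   3.2 -1.8] [0.64 0.14 0.02]
0.019216381070933874 45.000359416007996 17.4833
```

View pics/scene3.png

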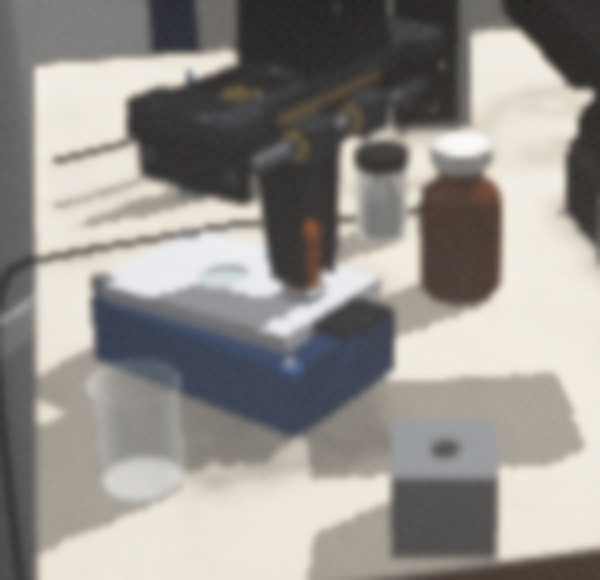

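The pin is through both holes, with its collar just above the lid at px (308,290). The small +y side force means I should shift about 0.6 mm that way and then press.

```bash
python3 - <<'E'
from arm import *
f0=np.array([0,0,0.]); H=np.array([.5363,.3084])
move_straight([*H,.069],speed=.02)
for z in (.066,.064,.062,.061,.060,.059,.058):
    c=move_straight([*H,z],speed=.02,contact_N=20); s=sense(); print(z,c,np.round(s["ee_pos"],4),np.round(s["wrist_force"],1))
    if s["wrist_force"][2]>13: break
hold(.3); s=sense(); print(np.round(s["ee_pos"],4),s["wrist_force"],s["wrist_torque"],s["grip_width"],s["grasp_force"],s["clock"])
for n in("scene","top"):
    p,d=read_camera(n); W=cloud(n,d); l=(W-hg)@np.c_[-ex,ey,ez]
    m=(l[...,0]>.015)&(l[...,0]<.13)&(abs(l[...,1])<.035)&(abs(l[...,2]-.006)<.007); q=l[m]; k=np.polyfit(q[:,0],q[:,2],1); print(n,k,m.sum())
    if n=="scene": cv2.imwrite("pics/scene4.png",cv2.resize(p[130:275,225:375],None,fx=4,fy=4,interpolation=2)[...,::-1])
E
```

```text
0.066 False [0.5366 0.3083 0.0662] [ 0.5 -0.2  0.3]
0.064 False [0.5366 0.3083 0.0642] [ 0.1 -1.9  1.1]
0.062 False [0.5366 0.3083 0.0622] [ 0.8 -1.5  2.9]
0.061 False [0.5366 0.3084 0.0615] [ 0.4 -1.2  4.8]
0.06 False [0.5366 0.3084 0.0611] [-0.8 -2.5  9.4]
0.059 False [0.5366 0.3084 0.061 ] [-3.5 -4.4 12.7]
0.058 False [0.5367 0.3084 0.061 ] [-6.3 -5.  17. ]
[0.5367 0.3084 0.061 ] [-5.54062302 -4.87670251 17.1935309 ] [-0.78431279  1.03626646 -0.03049924] 0.019446185774022587 45.00415563583374 19.8833
scene [0.01254526 0.00364142] 610
top [0.00317681 0.00708461] 97
```

View pics/scene4.png

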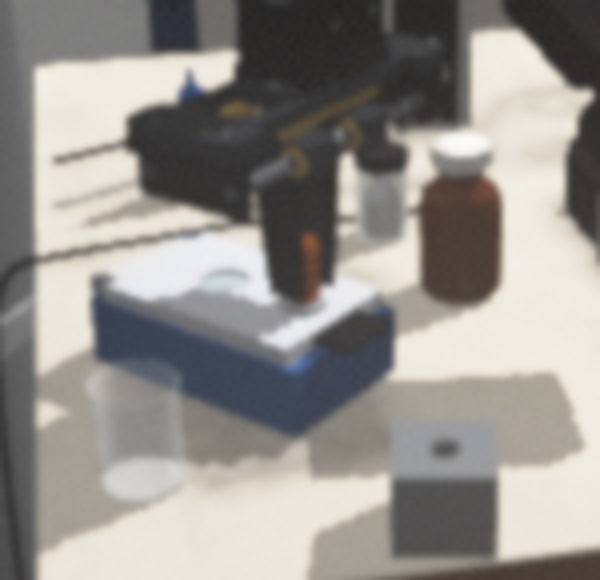

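The collar sits on the lid. The push has reached a hard stop at TCP z = 0.061, the height expected for a fully shut lid, with 17 N down and a firm grip. I'm handing in.

```bash
python3 -c "
from station import *
print(sign_off()); s=sense(); print(s['ee_pos'],s['wrist_force'],s['clock'])"
```

```text
the job is handed in; nothing more can be done
None
the job is handed in; nothing more can be done
```

I closed the lid and pushed the pin through both holes to a hard stop (17 N down, still gripped), then handed the job in at about 20 s; the neighbouring items looked unmoved in the last picture, but I got no verdict back and did not check the dish under the closed lid.

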